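Slide the converter module along the guide rail into its corner pocket

TASK

With a fingertip, push the flat black converter module lying on the aluminium plate across until its long side is flat against the guide rail; only then push it along the rail towards the brass stop, keeping it against the rail, until it is fully home in the corner pocket on the side where it started, touching rail and stop. Only push or press it: do not take it between the fingers or lift or tip it, and leave all the other things where they are. Finish with the hand clear.

Things in the scene. Friction and masses are not known exactly. Their poses are not given: they have to be found in the camera images.
- plate: fixed aluminium alignment plate, 170 (its x) x 430 (its y) x 10 mm thick; origin at the centre of its underside on the bench, so its working face is 10 mm up. The guide rail is a straight dark steel bar 20 mm wide and 12 mm high standing on the plate along the whole of its far (+x) edge; the rail's inner face is at x = +65 mm and looks to -x
- stop: fixed T-shaped brass stop, 12 mm high, standing on the plate against the rail near mid-length; axes as the plate's. Origin on the plate's face (10 mm above the bench), mid-width, on the rail's inner face (its plane x = 0; the plate's open area is -x). Its stem fills y = -12 to +12 mm, x = 0 to -56 mm. From the stem's outer end a lip (x = -45 to -57 mm) runs both ways, parallel to the rail
- home_left (a point): left (+y) corner pocket between rail, stem and lip: 45 mm wide, 30 mm deep, open along the rail. The lip ends at y = +42 mm from the stop's middle, then flares away from the rail to about +53 mm. This point, on the plate's face, is where the centre of the module's underside lies when fully home (x = -20, y = +37 mm from the stop's origin); 20 mm of it then still project from the pocket
- home_right (a point): the same for the mirror-image right (-y) pocket (x = -20, y = -37 mm from the stop's origin)
- module: loose potted converter module: a flat black block with a dark grey metal patch on top, 40 mm (its x) x 50 mm (its y, the long way) x 12 mm high, 40 to 85 g; origin at the centre of its underside, on the plate's working face. It starts on the plate to one side of the stop or the other, 30 to 65 mm clear of the rail, its long side turned up to 0.4 rad from the rail
- capacitor: loose upright black can capacitor, 35 mm diameter, 36 mm high, on the plate, on the other side of the stop from the module; origin at the centre of its underside. Leave alone
- pot: loose small rotary potentiometer standing on the plate in front of the stop: steel can 24 mm diameter, 10 mm high, with a thin shaft to 30 mm; origin at the centre of its underside. Leave alone
- multimeter: loose yellow handheld multimeter, 160 x 82 x 36 mm, lying on the bench to the right of the plate; origin at the centre of its underside. Leave alone
- screwdriver: loose screwdriver, 160 mm long, lying on the bench beyond the plate; its x runs along it. Leave alone
- tape: loose roll of pale tape, 90 mm diameter, 19 mm high, on the bench to the left; origin at the centre of its underside. Leave alone
- tin: loose small brass tip-cleaner tin, 44 mm diameter, 30 mm high, on the bench to the left; origin at the centre of its underside. Leave alone
- pen: loose blue pen, 142 mm long, 12 mm thick, on the bench at the right, between robot and plate; its x runs along it. Leave alone
Things that resemble listed ones, but are neither listed nor needed, are in the scene too. Of the things shaped like the module, the black one is meant.

How it is judged:
By the outcome, as a careful person would: the job done as asked, in the order asked, and still so for the second after the job is handed in, with the robot touching nothing.
It also fails if it takes over 48 s, if anything falls off the work surface, if the arm or the gripper's body presses on something with over 40 N, if the wrist force passes 120 N, or if a joint passes its speed limit or range.

ROBOT

A 7-joint arm with a two-finger parallel gripper is mounted at the origin on the work surface. World frame = base frame: x ahead of the robot, y to its left, z up, the work surface at z = 0. Lengths are in m, angles in degrees, forces in N, time in s.
With the tool pointing down it reaches from about 0.4 to 0.85 m from the base axis. Payload 4.5 kg.
Tool frame: the origin (TCP) lies midway between the tips of the shut fingers; the grasp point (between the pads) lies 19 mm behind it; z points along the fingers, y is the line along which they close (so a half turn about z gives the same grasp; the last joint's range is limited). The gripper opens to 85 mm and grips with 20 to 120 N. Pads are 22 mm wide; open, the fingers measure 114 mm over their backs; the gripper's body (76 mm by 85 mm) begins 54 mm behind the grasp point. The pads swing forward as they close: fully open they stand 13 mm farther back than shut.
Start: joints at [70.577, 39.483, -11.15, 89.685, 9.013, 51.709, -12.324], TCP at [0.228, -0.582, 0.205] pointing down, gripper open.
Joint ranges: [-172.22, 172.22], [-26.19, 119.32], [-84.43, 86.54], [7.71, 146.69], [-57.33, 237.33], [2.42, 119.75], [-152.13, 152.13]. Speed limits (degrees/s): [147.25, 147.25, 180, 180, 180, 180, 180].

INTERFACE

Orientations are given as a 3x3 rotation matrix whose columns are the frame's x, y, z axes.
In Python, from workcell import arm gives the robot as it stands.
- The arm moves only by the tool step_arm, never from a script. Its argument "steps" is a list of rows, each a list of 3 entries, a list of its own where there are three numbers: the shift along the world's x, y, z in mm, then the turn, a rotation vector about the world's x, y, z in rad, then the finger opening in mm, from 0 to 85.4. A call has 1 to 10 rows; each row is the pose to reach, as a shift and turn from the pose commanded when the call began; what a row does not reach only later rows make up. A row lasts 1/8 s, in which the tool goes at most 62.5 mm and 10.7 degrees, less where a joint would pass 70% of its speed; a pose out of reach is approached as far as the arm can. A call with a gripper value outside its range is refused whole. The fingers move at their own pace and stop on an object; "force" is the grip in N (left out, the last holds). Time passes only in rows, so rows that repeat a pose let the fingers close. It gives the time, the measured TCP pose, the force, the opening and the grip force at its end, in the units of the state.
- arm.get_obs(): the state, without advancing time (a new reading comes with each control period).
- arm.camera(name): name is "scene" or "top" or "wrist"; returns a dict with "color" (480x640x3 uint8, red, green, blue), "fx", "fy", "cx", "cy" (pixels), "extrinsics" (4x4, takes a point from camera to world coordinates); the wrist camera has in their place "hand_eye" (4x4, takes a point from camera to tool coordinates, whose origin is the TCP and whose axes are the flange's). Camera axes: x right, y up, looking along -z (the intrinsics and any distortion apply to the point x, -y, -z); pixel columns grow to the right and rows downward; lengths in m; the calibration is good to about 2 mm. A picture is of the moment at which its call begins: read the wrist's pose just before it. There is no depth.
- arm.job_done(): hands the job in; it is judged then, once.
Trained networks look in the newest picture that a camera, given by its name, has taken for a name from the list of things; names that differ only in an ending like _2 or _b are one class to them, and where a whole thing is asked for, a point or a joint stands for the part that bears it (a point fixed in the world has none). Each returns a list of dicts, best first, with "score" (0 to 1); they miss things now and then, are a little off and sometimes report something else, mostly with a low value. They report only what shows in the picture. A call takes as long as a camera call. They do not tell look-alikes from the thing itself.
- arm.outline_of(label, camera): "mask" (480x640 bool, what is visible of it) and "extent" ([centre column, centre row, width, height] in pixels, round what is visible of it).
- arm.place_of(label, camera): "point" ([row, column] in pixels: a listed point, or the origin of a listed thing).
The state is a dict: "time": time; "joint_positions": joint angles; "qd": joint speeds; "joint_torque": joint torques, N m; "tcp_pos": TCP position; "tool_rot": TCP orientation; "wrist_force": force on the tool from outside, world axes, zero at the start; "torque": the same for the moment, N m; "opening": finger opening in m; "finger_force": force on a finger pad.
Only numpy, scipy, OpenCV 4.12 (cv2) and the standard library are available. Lean on these libraries where they do the work, as an engineer would, in place of code of your own. Each camera call takes 0.05 s, during which the arm holds its last target. There are 200 camera calls.

## Working session

There is one attempt and no reset: what is moved stays moved. The work goes in short steps, Python scripts to look and compute and a tool call to move; the robot and the scene stay as the last step left them, time stands still between calls to the robot, and variables do not carry over. Pictures are saved under pics/ and viewed, at most 10 in all, crops included, and the job is handed in when it is done.

Besides the shell and the picture viewer there is one more tool, called after "Request:" as name(argument=value, ...), one argument or row to a line, values as JSON. step_arm: Moves the arm, as the interface text tells. Its arguments: {"type":"object","properties":{"steps":{"type":"array","items":{"type":"array"}},"force":{"type":"number"}},"required":["steps"]}

```bash
mkdir -p pics; ls; cat > h.py <<'E'
import numpy as np, cv2
from workcell import arm
def ray(c,E,u,v):
    d=np.array([(u-c['cx'])/c['fx'],-(v-c['cy'])/c['fy'],-1.])
    return E[:3,3],E[:3,:3]@d
def topix(c,E,P):
    p=np.linalg.inv(E)@np.r_[P,1]; return c['cx']+c['fx']*p[0]/-p[2], c['cy']-c['fy']*p[1]/-p[2]
def hit(c,E,u,v,z):
    o,d=ray(c,E,u,v); return o+d*(z-o[2])/d[2]
def save(c,n): cv2.imwrite('pics/'+n,c['color'][:,:,::-1])
E
python3 - <<'E'
from h import *
for n in ('top','scene'):
    c=arm.camera(n); save(c,n+'1.png'); print(n,[k for k in c],c['fx'],c['extrinsics'].round(3).tolist())
    for l in ('module','stop','home_left','home_right','capacitor','pot','plate'):
        for r in arm.place_of(l,n)[:3]:
            p=r['point']; z=0 if l=='plate' else .01
            print(l,round(r['score'],2),np.round(p),hit(c,c['extrinsics'],p[1],p[0],z).round(4))
o=arm.get_obs(); print(o['time'],o['tcp_pos'],o['tool_rot'])
E
```

```text
pics
top ['color', 'fx', 'fy', 'cx', 'cy', 'extrinsics'] 474.99710191652713 [[-0.018, 0.995, -0.102, 0.394], [-1.0, -0.018, -0.008, -0.006], [-0.01, 0.102, 0.995, 1.158], [0.0, 0.0, 0.0, 1.0]]
module 0.9 [310. 297.] [0.3402 0.0499 0.01  ]
module 0.75 [242. 270.] [0.5046 0.115  0.01  ]
module 0.56 [316. 256.] [0.3288 0.1494 0.01  ]
stop 0.82 [204. 321.] [ 0.5959 -0.0107  0.01  ]
home_left 0.67 [213. 306.] [0.5756 0.0251 0.01  ]
home_right 0.68 [209. 334.] [ 0.5827 -0.0427  0.01  ]
capacitor 0.59 [226. 384.] [ 0.5388 -0.1641  0.01  ]
capacitor 0.18 [211. 336.] [ 0.5784 -0.0475  0.01  ]
pot 0.53 [250. 330.] [ 0.4817 -0.0323  0.01  ]
pot 0.51 [269. 153.] [0.4449 0.3974 0.01  ]
plate 0.96 [230. 320.] [ 0.5331 -0.0073  0.    ]
plate 0.73 [212. 336.] [ 0.5783 -0.0483  0.    ]
plate 0.2 [332. 432.] [ 0.2832 -0.2716  0.    ]
scene ['color', 'fx', 'fy', 'cx', 'cy', 'extrinsics'] 556.0582306965337 [[-0.157, -0.774, 0.613, 1.23], [0.987, -0.132, 0.087, 0.107], [0.014, 0.619, 0.785, 0.993], [0.0, 0.0, 0.0, 1.0]]
module 0.82 [253. 363.] [0.4932 0.1135 0.01  ]
module 0.79 [202. 387.] [0.3362 0.1532 0.01  ]
module 0.64 [200. 340.] [0.3492 0.0436 0.01  ]
stop 0.65 [284. 301.] [ 0.5958 -0.0081  0.01  ]
stop 0.34 [168. 217.] [ 0.2953 -0.2709  0.01  ]
home_left 0.88 [275. 319.] [0.5677 0.0259 0.01  ]
home_right 0.6 [272. 279.] [ 0.5756 -0.0582  0.01  ]
capacitor 0.72 [254. 240.] [ 0.541  -0.1534  0.01  ]
pot 0.52 [238. 302.] [ 0.4763 -0.0267  0.01  ]
plate 0.71 [327. 506.] [0.6234 0.4188 0.    ]
plate 0.65 [264. 306.] [ 0.5366 -0.0081  0.    ]
plate 0.63 [255. 362.] [0.4929 0.1121 0.    ]
0.8 [ 0.22769687 -0.58209233  0.20534004] [[ 9.31302657e-01  3.64246279e-01  9.47473333e-05]
 [ 3.64246288e-01 -9.31302653e-01 -9.89058042e-05]
 [ 5.22123718e-05  1.26622603e-04 -9.99999991e-01]]
```

View pics/top1.png

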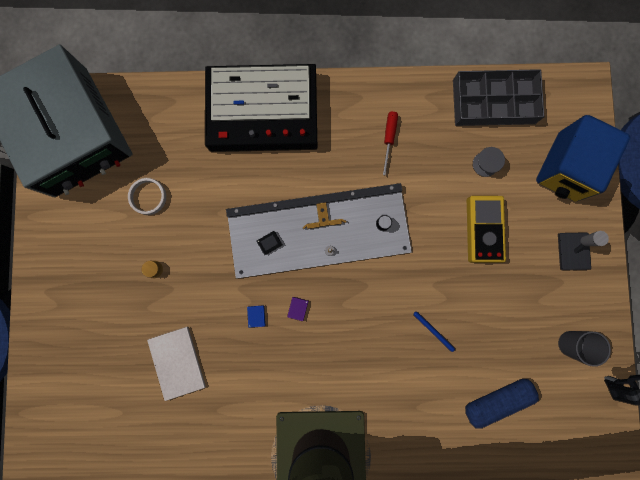

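The top view shows the black module at pixel (270,242), left of the brass stop (322,218). The rail runs from (230,212) to (402,188), and the pot is at (331,251). So the pocket is home_left. I'll move the hand above it for a close look.

Request:
step_arm(
  steps=[
    [[230,620,80],[0,0,-0.235],0],
    [[230,620,80],[0,0,-0.235],0],
    [[230,620,80],[0,0,-0.235],0],
    [[230,620,80],[0,0,-0.235],0],
    [[230,620,80],[0,0,-0.235],0],
    [[230,620,80],[0,0,-0.235],0],
    [[230,620,80],[0,0,-0.235],0],
    [[230,620,80],[0,0,-0.235],0],
    [[230,620,80],[0,0,-0.235],0],
    [[230,620,80],[0,0,-0.235],0],
  ],
)

```text
time: 2.05
tcp_pos: [0.4442, 0.0015, 0.281]
tool_rot: [[0.991, 0.137, 0.001], [0.137, -0.991, -0.0], [0.001, 0.0, -1.0]]
wrist_force: [1.1, 0.4, 0.1]
opening: -0.0
finger_force: 0.0
```

Request:
step_arm(
  steps=[
    [[0,0,0],[0,0,0],0],
    [[0,0,0],[0,0,0],0],
    [[0,0,0],[0,0,0],0],
  ],
)

```text
time: 2.42
tcp_pos: [0.4428, -0.0022, 0.2802]
tool_rot: [[0.991, 0.134, -0.001], [0.134, -0.991, -0.001], [-0.001, 0.001, -1.0]]
wrist_force: [-0.3, 0.9, 0.2]
opening: 0.0003
finger_force: 0.0
```

```bash
cat >> h.py <<'E'
def wrist(n=None):
    o=arm.get_obs(); c=arm.camera('wrist'); T=np.eye(4); T[:3,:3]=o['tool_rot']; T[:3,3]=o['tcp_pos']
    if n: save(c,n)
    return c,T@c['hand_eye'],o
E
python3 - <<'E'
from h import *
c,E,o=wrist('w1.png'); print(o['time'],o['tcp_pos'].round(4),o['tool_rot'].round(3).tolist(),o['opening'])
print(E.round(3).tolist())
for l in ('module','stop','home_left','pot','plate'):
    for r in arm.place_of(l,'wrist')[:2]:
        p=r['point']; print(l,round(r['score'],2),np.round(p),hit(c,E,p[1],p[0],0 if l=='plate' else .01).round(4))
for r in arm.outline_of('module','wrist')[:2]: 
    print(r['extent'],r['score'],cv2.minAreaRect(np.argwhere(r['mask'])[:,::-1].astype(np.float32)))
E
```

```text
2.425 [ 0.4428 -0.0022  0.2802] [[0.991, 0.134, -0.001], [0.134, -0.991, -0.001], [-0.001, 0.001, -1.0]] 0.0002811836485777368
[[0.135, 0.945, 0.298, 0.519], [-0.991, 0.128, 0.04, 0.008], [-0.0, -0.301, 0.954, 0.449], [0.0, 0.0, 0.0, 1.0]]
module 0.85 [111. 226.] [0.506 0.115 0.01 ]
module 0.76 [253. 192.] [0.339  0.1448 0.01  ]
stop 0.71 [ 30. 355.] [ 0.6012 -0.0098  0.01  ]
home_left 0.33 [112. 229.] [0.5056 0.1116 0.01  ]
plate 0.78 [ 98. 338.] [ 0.5356 -0.0026  0.    ]
[223.4, 112.8, 55.8, 53.8] 0.98 ((223.64654541015625, 113.00863647460938), (42.280677795410156, 49.23991775512695), 66.80140686035156)
[494.4, 112.0, 45.9, 40.4] 0.69 ((494.0, 108.5), (37.0, 46.0), 90.0)
```

View pics/w1.png

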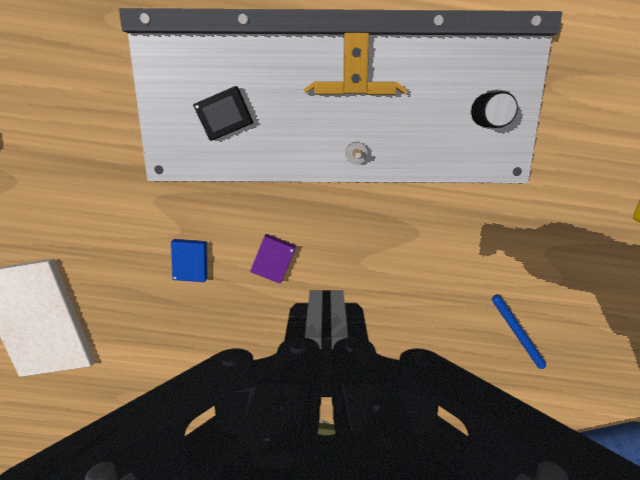

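The wrist view shows the module at (224,113), turned about 23° in the image. The rail is along the top at rows 10–35. The stop stem is at columns 344–369, rows 33–82, and the left lip ends near (315,88).

```bash
python3 - <<'E'
from h import *
c=cv2.imread('pics/w1.png'); g=cv2.cvtColor(c,6).astype(int)
for u in (160,200,260,320,400,450,500,540): print(u,g[26:42,u], g[176:190,u])
c,E,o=wrist()
w=lambda u,v,z:hit(c,E,u,v,z)
print('railtop outer',w(121,10,.022),w(561,12,.022))
print('corners near',w(149,182,.01),w(528,184,.01))
print('stem',w(344,60,.022),w(368.5,60,.022),'lip',w(304,90,.022),w(408,93,.022))
m=arm.outline_of('module','wrist')[0]['mask']; cn,_=cv2.findContours(m.astype(np.uint8),0,1); 
q=cv2.approxPolyDP(max(cn,key=len),5,True)[:,0]
print(q)
for a in q: print(w(*a,.022).round(4))
E
```

```text
160 [ 81  84  84  86  72  29  29  81 103  99 105 197 208 205 205 199] [179 182 184 185 187 121 131 134 138 145 146 146 149 150]
200 [ 75  83  81  85  76  42  30  63 100 101 153 193 199 203 202 197] [180 184 183 187 196 134 135 142 141 139 136 135 139 137]
260 [ 76  79  80  78  82  61  39  30 102 105 190 196 193 191 191 187] [175 183 185 179 179 127 130 138 136 138 139 139 140 139]
320 [ 76  74  77  78  73  63  36  35  83 100 103 183 191 186 189 185] [179 180 183 186 185 183 128 146 149 138 135 141 136 134]
400 [ 73  74  77  78  76  72  52  34  47 103 148 152 183 190 194 191] [174 174 178 179 178 184 128 138 141 149 150 155 157 155]
450 [ 75  71  72  73  77  78  61  34  32  99 104  99 177 187 186 187] [176 173 178 181 177 184 129 152 151 155 154 159 156 154]
500 [ 71  69  73  79  78  72  66  33  35  67 100 174 179 178 182 180] [174 175 176 177 173 176 172 126 144 146 146 149 153 154]
540 [ 72  67  68  72  70  75  73  45  38  48 100 105 102 169 178 176] [148 146 148 150 154 156 158 160 159 159 152 147 147 147]
railtop outer [0.58644698 0.21980647 0.022     ] [ 0.64295373 -0.20253519  0.022     ]
corners near [0.4184848  0.19767778 0.01      ] [ 0.47478812 -0.22598548  0.01      ]
stem [ 0.57199186 -0.00076329  0.022     ] [ 0.57534702 -0.02507459  0.022     ] lip [0.53850512 0.03554612 0.022     ] [ 0.55022636 -0.07045341  0.022     ]
[[239  87]
 [196 105]
 [212 140]
 [255 123]]
[0.5323 0.1017 0.022 ]
[0.5088 0.1445 0.022 ]
[0.4757 0.1263 0.022 ]
[0.4992 0.0825 0.022 ]
```

Request:
step_arm(
  steps=[
    [[11,105,-60],[0,0,0],0],
    [[11,105,-120],[0,0,0],0],
    [[11,105,-180],[0,0,0],0],
    [[11,105,-220],[0,0,0],0],
    [[11,105,-245],[0,0,0],0],
    [[11,105,-260],[0,0,0],0],
    [[11,105,-265],[0,0,0],0],
    [[11,105,-265],[0,0,0],0],
    [[11,105,-265],[0,0,0],0],
  ],
)

```text
time: 4.0
tcp_pos: [0.4555, 0.1048, 0.0166]
tool_rot: [[0.991, 0.137, 0.002], [0.137, -0.991, 0.001], [0.003, -0.0, -1.0]]
wrist_force: [-0.1, 0.1, -0.0]
opening: 0.0001
finger_force: 0.0
```

```bash
python3 - <<'E'
from h import *
c,E,o=wrist('w2.png'); print(o['tcp_pos'].round(4),o['tool_rot'].round(3).tolist(),o['wrist_force'])
E
```

```text
[0.4555 0.1048 0.0166] [[0.991, 0.137, 0.002], [0.137, -0.991, 0.001], [0.003, -0.0, -1.0]] [-0.10525075  0.08481727 -0.02372395]
```

View pics/w2.png

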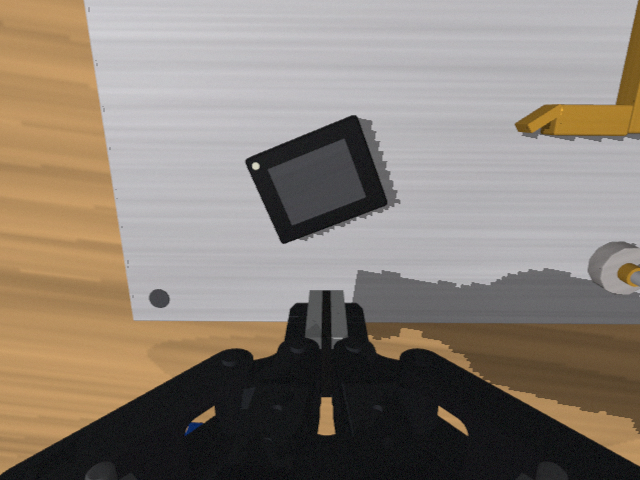

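The picture shows the module at (317,180) ahead of the fingertips at (327,290), with its near side clear of them. Next I'll push it towards the rail.

Request:
step_arm(
  steps=[
    [[0,4,-2],[0,0,0],0],
    [[8,5,-2],[0,0,0],0],
    [[16,6,-2],[0,0,0],0],
    [[24,7,-2],[0,0,0],0],
    [[31,8,-2],[0,0,0],0],
    [[38,9,-2],[0,0,0],0],
    [[45,10,-2],[0,0,0],0],
    [[52,11,-2],[0,0,0],0],
    [[58,12,-2],[0,0,0],0],
    [[58,12,-2],[0,0,0],0],
  ],
)

```text
time: 5.3
tcp_pos: [0.5131, 0.1168, 0.0134]
tool_rot: [[0.991, 0.137, 0.001], [0.137, -0.991, 0.0], [0.001, -0.0, -1.0]]
wrist_force: [0.9, -0.0, 0.0]
opening: -0.0001
finger_force: 0.0
```

```bash
cat > mod.py <<'E'
from h import *
import sys
c,E,o=wrist(sys.argv[1]); R=np.array([[.9912,.1322],[-.1322,.9912]])
print(o['time'],'tcp',o['tcp_pos'].round(4),'XY',(R@o['tcp_pos'][:2]).round(4),o['wrist_force'].round(1))
for r in arm.outline_of('module','wrist')[:1]:
    b=cv2.boxPoints(cv2.minAreaRect(np.argwhere(r['mask'])[:,::-1].astype(np.float32)))
    cn,_=cv2.findContours(r['mask'].astype(np.uint8),0,1); q=cv2.approxPolyDP(max(cn,key=len),6,True)[:,0]
    for a in q: print(a,(R@hit(c,E,*a,.022)[:2]).round(4))
E
python3 mod.py w3.png
```

```text
5.3 tcp [0.5131 0.1168 0.0134] XY [0.524  0.0479] [ 0.9 -0.   0. ]
[361 249] [0.5449 0.0331]
[264 285] [0.5277 0.0758]
[283 337] [0.5012 0.068 ]
[289 307] [0.5168 0.0649]
[310 289] [0.5258 0.0553]
[343 289] [0.5259 0.0405]
[346 301] [0.52  0.039]
[364 309] [0.516  0.0308]
[369 336] [0.502 0.028]
[390 328] [0.5063 0.0184]
```

View pics/w3.png

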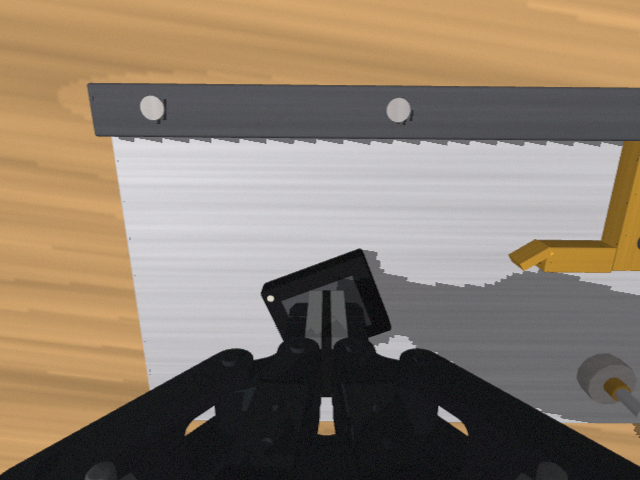

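The wrist view shows the fingertips (327,290) over the module instead of behind it. Before moving further I'll check the side view.

```bash
python3 - <<'E'
from h import *
c=arm.camera('scene'); o=arm.get_obs(); im=c['color'][:,:,::-1]
u,v=topix(c,c['extrinsics'],o['tcp_pos']); print(u,v)
u,v=int(u),int(v); im=cv2.resize(im[v-75:v+75,u-100:u+100],(800,600),interpolation=2); cv2.imwrite('pics/s2.png',im)
t=arm.camera('top');E=t['extrinsics'];R=np.array([[.9912,.1322],[-.1322,.9912]])
for r in arm.outline_of('module','top')[:3]:print(r['extent'],(R@hit(t,E,*r['extent'][:2],.022)[:2]).round(4))
E
```

```text
363.9316057314395 258.76126957735124
[297.4, 311.8, 21.0, 25.7] [0.3403 0.0041]
[323.8, 215.4, 44.4, 25.8] [ 0.5587 -0.0925]
```

View pics/s2.png

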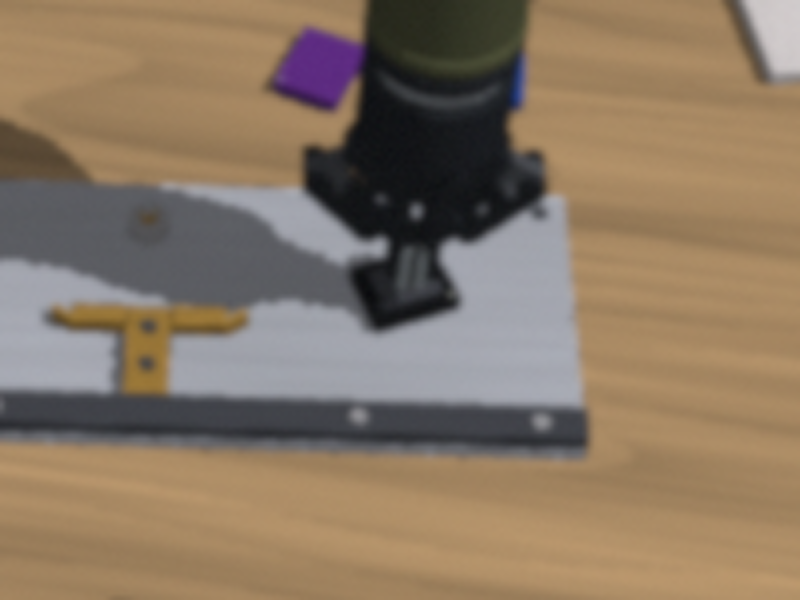

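```bash
python3 - <<'E'
from h import *
c,E,o=wrist(); p=o['tcp_pos']
for dz in (-.01,0,.005,.01,.02): print(dz,np.round(topix(c,E,p+[0,0,dz]),1), end=' ')
c=arm.camera('scene')
for dz in (0,.01,.02): print('s',np.round(topix(c,c['extrinsics'],p+[0,0,dz]),1))
print(o['joint_positions'].round(2),o['wrist_force'],o['torque'])
E
```

```text
-0.01 [326.4 276.3] 0 [326.4 284.8] 0.005 [326.4 289.4] 0.01 [326.4 294.2] 0.02 [326.4 304.7] s [363.9 258.8]
s [364.3 256.1]
s [364.7 253.3]
[ -15.21   50.34   -4.42  114.47   12.7    15.68 -112.37] [-0.08256579  0.66570795  0.03147472] [ 0.00053548  0.02126065 -0.01345149]
```

Request:
step_arm(
  steps=[
    [[0,0,0],[0,0,0],0],
    [[0,0,10],[0,0,0],0],
    [[0,0,40],[0,0,0],0],
    [[0,0,70],[0,0,0],0],
    [[0,0,70],[0,0,0],0],
  ],
)

```text
time: 6.28
tcp_pos: [0.5142, 0.1171, 0.0859]
tool_rot: [[0.991, 0.137, 0.005], [0.137, -0.991, 0.001], [0.005, -0.001, -1.0]]
wrist_force: [0.0, -0.2, 0.0]
opening: -0.0
finger_force: 0.0
```

```bash
python3 mod.py w4.png; python3 - <<'E'
from h import *
c=arm.camera('scene'); o=arm.get_obs(); im=c['color'][:,:,::-1]
u,v=topix(c,c['extrinsics'],o['tcp_pos']); u0,v0=int(u)-100,int(v)-75; im=cv2.resize(im[v0:v0+150,u0:u0+200],(800,600),interpolation=0)
cv2.circle(im,(int((u-u0)*4),int((v-v0)*4)),3,(0,0,255),-1)
w=cv2.imread('pics/w4.png')[100:400,150:550]; 
cv2.imwrite('pics/s3.png',np.vstack([cv2.resize(im,(400,300)),w]))
E
```

```text
6.275 tcp [0.5142 0.1171 0.0859] XY [0.5252 0.0481] [ 0.  -0.2  0. ]
[351 214] [0.5435 0.0332]
[281 241] [0.5259 0.0765]
[304 296] [0.4882 0.0625]
[373 270] [0.5068 0.0182]
```

View pics/s3.png

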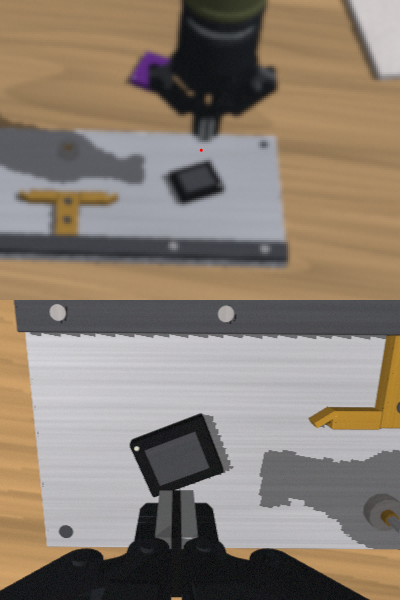

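The module hasn't moved: its centre is still near (363,250) in the wrist picture. In the scene crop the fingertips (207,136) sit above the reported TCP dot (201,150), so the tip passed over the module. I'll find the real tip height by touching bare plate.

Request:
step_arm(
  steps=[
    [[-62,-9,0],[0,0,0],0],
    [[-62,-9,0],[0,0,0],0],
    [[-62,-9,-30],[0,0,0],0],
    [[-62,-9,-55],[0,0,0],0],
    [[-62,-9,-68],[0,0,0],0],
    [[-62,-9,-71],[0,0,0],0],
    [[-62,-9,-71],[0,0,0],0],
    [[-62,-9,-71],[0,0,0],0],
  ],
)

```text
time: 7.42
tcp_pos: [0.451, 0.1077, 0.013]
tool_rot: [[0.991, 0.137, 0.001], [0.137, -0.991, 0.0], [0.001, -0.0, -1.0]]
wrist_force: [0.4, -0.8, -0.7]
opening: 0.0003
finger_force: 0.0
```

Request:
step_arm(
  steps=[
    [[0,0,-1],[0,0,0],0],
    [[0,0,-2],[0,0,0],0],
    [[0,0,-3],[0,0,0],0],
    [[0,0,-4],[0,0,0],0],
  ],
)

```text
time: 7.92
tcp_pos: [0.4505, 0.1077, 0.0083]
tool_rot: [[0.991, 0.137, 0.0], [0.137, -0.991, -0.0], [0.0, 0.0, -1.0]]
wrist_force: [0.4, -0.1, -0.8]
opening: -0.0002
finger_force: 0.0
```

Request:
step_arm(
  steps=[
    [[0,0,-1],[0,0,0],0],
    [[0,0,-2],[0,0,0],0],
    [[0,0,-3],[0,0,0],0],
    [[0,0,-3],[0,0,0],0],
  ],
)

```text
time: 8.43
tcp_pos: [0.4504, 0.1076, 0.0053]
tool_rot: [[0.991, 0.137, -0.0], [0.137, -0.991, -0.0], [-0.0, 0.0, -1.0]]
wrist_force: [-0.1, -0.6, 1.1]
opening: 0.0
finger_force: 0.0
```

Request:
step_arm(
  steps=[
    [[0,0,-1],[0,0,0],0],
    [[0,0,-2],[0,0,0],0],
    [[0,0,-2],[0,0,0],0],
  ],
)

```text
time: 8.8
tcp_pos: [0.4504, 0.1076, 0.0033]
tool_rot: [[0.991, 0.137, -0.0], [0.137, -0.991, -0.0], [-0.0, 0.0, -1.0]]
wrist_force: [0.5, -0.1, -0.2]
opening: 0.0002
finger_force: 0.0
```

Request:
step_arm(
  steps=[
    [[0,0,-1],[0,0,0],0],
    [[0,0,-2],[0,0,0],0],
    [[0,0,-3],[0,0,0],0],
    [[0,0,-3],[0,0,0],0],
  ],
)

```text
time: 9.3
tcp_pos: [0.4504, 0.1076, 0.0003]
tool_rot: [[0.991, 0.137, -0.0], [0.137, -0.991, -0.0], [-0.0, 0.0, -1.0]]
wrist_force: [0.1, -1.2, -0.1]
opening: 0.0
finger_force: 0.0
```

Request:
step_arm(
  steps=[
    [[0,0,-1],[0,0,0],0],
    [[0,0,-2],[0,0,0],0],
    [[0,0,-2],[0,0,0],0],
  ],
)

```text
time: 9.68
tcp_pos: [0.4504, 0.1076, -0.0017]
tool_rot: [[0.991, 0.137, -0.0], [0.137, -0.991, -0.0], [-0.0, 0.0, -1.0]]
wrist_force: [-0.1, -0.2, -0.5]
opening: 0.0
finger_force: 0.0
```

Request:
step_arm(
  steps=[
    [[0,0,-1],[0,0,0],0],
    [[0,0,-2],[0,0,0],0],
    [[0,0,-2],[0,0,0],0],
  ],
)

```text
time: 10.05
tcp_pos: [0.4505, 0.1077, -0.0037]
tool_rot: [[0.991, 0.137, -0.0], [0.137, -0.991, -0.0], [-0.0, 0.0, -1.0]]
wrist_force: [0.1, -0.4, 0.4]
opening: 0.0002
finger_force: 0.0
```

Request:
step_arm(
  steps=[
    [[0,0,-1],[0,0,0],0],
    [[0,0,-2],[0,0,0],0],
    [[0,0,-2],[0,0,0],0],
  ],
)

```text
time: 10.42
tcp_pos: [0.4504, 0.1077, -0.0057]
tool_rot: [[0.991, 0.137, -0.0], [0.137, -0.991, -0.0], [-0.0, 0.0, -1.0]]
wrist_force: [-0.3, 0.1, -0.2]
opening: -0.0002
finger_force: 0.0
```

Request:
step_arm(
  steps=[
    [[0,0,-1],[0,0,0],0],
    [[0,0,-2],[0,0,0],0],
    [[0,0,-2],[0,0,0],0],
  ],
)

```text
time: 10.8
tcp_pos: [0.4505, 0.1076, -0.0077]
tool_rot: [[0.991, 0.137, -0.0], [0.137, -0.991, -0.0], [-0.0, 0.0, -1.0]]
wrist_force: [-0.2, 0.3, -0.2]
opening: -0.0
finger_force: 0.0
```

```bash
python3 mod.py w5.png; python3 - <<'E'
from h import *
c=arm.camera('scene'); im=c['color'][:,:,::-1]
im=cv2.resize(im[175:325,265:465],(800,600),interpolation=0)
cv2.imwrite('pics/s4.png',im)
E
```

```text
10.8 tcp [ 0.4505  0.1076 -0.0077] XY [0.4607 0.0471] [-0.2  0.3 -0.2]
[372 102] [0.5414 0.0323]
[241 154] [0.5239 0.0773]
[284 251] [0.4881 0.0632]
[406 207] [0.5053 0.0185]
```

View pics/s4.png

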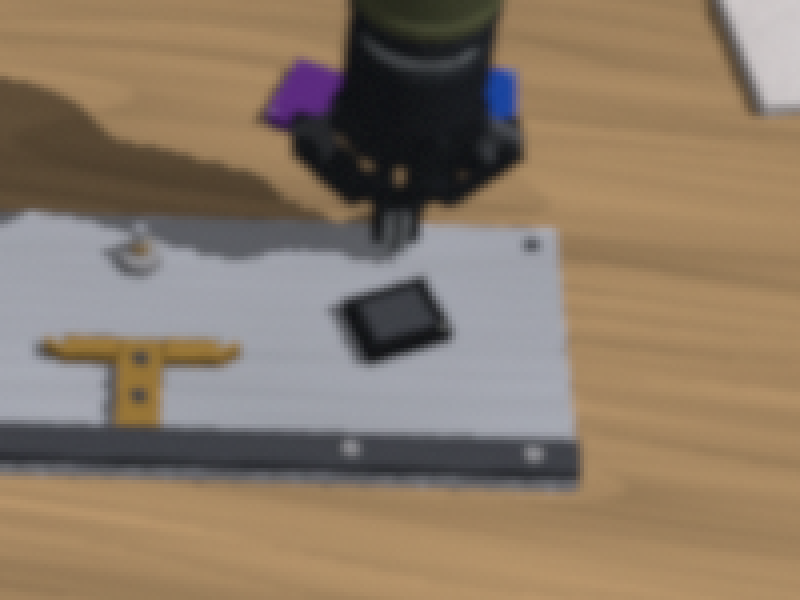

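The shadow now meets the fingertips at (395,245), so the tip is just above the plate. The module at (395,320) is untouched. I'll keep probing downward.

Request:
step_arm(
  steps=[
    [[0,0,-1],[0,0,0],0],
    [[0,0,-2],[0,0,0],0],
    [[0,0,-2],[0,0,0],0],
  ],
)

```text
time: 11.32
tcp_pos: [0.4505, 0.1076, -0.0097]
tool_rot: [[0.991, 0.137, -0.0], [0.137, -0.991, -0.0], [-0.0, 0.0, -1.0]]
wrist_force: [0.8, 0.4, 0.5]
opening: -0.0004
finger_force: 0.0
```

Request:
step_arm(
  steps=[
    [[0,0,-1],[0,0,0],0],
    [[0,0,-2],[0,0,0],0],
    [[0,0,-2],[0,0,0],0],
  ],
)

```text
time: 11.7
tcp_pos: [0.4504, 0.1077, -0.0117]
tool_rot: [[0.991, 0.137, -0.0], [0.137, -0.991, -0.0], [-0.0, 0.0, -1.0]]
wrist_force: [0.1, 0.0, -0.7]
opening: 0.0005
finger_force: 0.0
```

Request:
step_arm(
  steps=[
    [[0,0,-1],[0,0,0],0],
    [[0,0,-2],[0,0,0],0],
    [[0,0,-2],[0,0,0],0],
  ],
)

```text
time: 12.08
tcp_pos: [0.4504, 0.1076, -0.0137]
tool_rot: [[0.991, 0.138, -0.0], [0.138, -0.991, -0.0], [-0.0, 0.0, -1.0]]
wrist_force: [0.4, -0.5, -0.3]
opening: -0.0001
finger_force: 0.0
```

Request:
step_arm(
  steps=[
    [[0,0,-1],[0,0,0],0],
    [[0,0,-2],[0,0,0],0],
    [[0,0,-2],[0,0,0],0],
  ],
)

```text
time: 12.45
tcp_pos: [0.4505, 0.1077, -0.0157]
tool_rot: [[0.99, 0.138, -0.0], [0.138, -0.99, 0.0], [-0.0, -0.0, -1.0]]
wrist_force: [0.3, -0.6, -0.2]
opening: 0.0002
finger_force: 0.0
```

```bash
cat > pnp.py <<'E'
from h import *
# fit camera height offset & module planar pose: reproject 4 top corners
from scipy.optimize import least_squares
def fit(c,E,q,free=True):
    def corners(x,y,a,z=.022):
        R=np.array([[np.cos(a),-np.sin(a)],[np.sin(a),np.cos(a)]])
        return [np.r_[R@s+[x,y],z] for s in np.array([[.02,-.025],[.02,.025],[-.02,.025],[-.02,-.025]])]
    def f(p):
        E2=E.copy(); E2[2,3]+=p[3]
        return np.ravel([np.subtract(topix(c,E2,P),b) for P,b in zip(corners(*p[:3]),q)])
    r=least_squares(f,[.5,.11,.5,0]); return r.x.round(4),np.sqrt(2*r.cost/8).round(2)
if __name__=='__main__':
    c,E,o=wrist('w6.png'); print(o['tcp_pos'].round(4),o['joint_torque'].round(1))
    m=arm.outline_of('module','wrist')[0]['mask']; cn,_=cv2.findContours(m.astype(np.uint8),0,1)
    q=cv2.approxPolyDP(max(cn,key=len),6,True)[:,0]; print(q.tolist()); print(fit(c,E,q))
    E5=E.copy(); E5[2,3]+=.008; print('w5',fit(c,E5,[[372,102],[241,154],[284,251],[406,207]]))
    E4=E.copy(); E4[:3,3]+=[.0637,.0094,.1016]; print('w4',fit(c,E4,[[351,214],[281,241],[304,296],[373,270]]))
E
python3 pnp.py
```

```text
[ 0.4505  0.1077 -0.0157] [  0.  -48.3   1.3  -0.8   0.3  -0.   -0.3]
[[375, 101], [237, 156], [282, 259], [412, 212]]
(array([0.5031, 0.1151, 0.5038, 0.0047]), np.float64(0.29))
w5 (array([0.503 , 0.1154, 0.5019, 0.0053]), np.float64(0.15))
w4 (array([0.502 , 0.1149, 0.5167, 0.0079]), np.float64(1.01))
```

Request:
step_arm(
  steps=[
    [[0,0,-1],[0,0,0],0],
    [[0,0,-2],[0,0,0],0],
    [[0,0,-2],[0,0,0],0],
  ],
)

```text
time: 12.92
tcp_pos: [0.4506, 0.1076, -0.016]
tool_rot: [[0.99, 0.138, 0.002], [0.138, -0.99, 0.0], [0.002, 0.0, -1.0]]
wrist_force: [-2.2, 0.1, 20.5]
opening: -0.0
finger_force: 10.0
```

Request:
step_arm(
  steps=[
    [[0,0,-1],[0,0,0],0],
    [[0,0,-2],[0,0,0],0],
    [[0,0,-2],[0,0,0],0],
  ],
)

```text
time: 13.3
tcp_pos: [0.4506, 0.1076, -0.0161]
tool_rot: [[0.99, 0.138, 0.003], [0.138, -0.99, 0.0], [0.003, 0.0, -1.0]]
wrist_force: [-4.7, 0.1, 43.9]
opening: -0.0002
finger_force: 21.9
```

The plate contact came at a reading of −16 mm, so the tip sits 26 mm above the reported TCP. I'll work 4 mm above the plate and push.

Request:
step_arm(
  steps=[
    [[0,0,8],[0,0,0],0],
    [[8,1,8],[0,0,0],0],
    [[16,2,8],[0,0,0],0],
    [[23,3,8],[0,0,0],0],
    [[29,4,8],[0,0,0],0],
    [[35,5,8],[0,0,0],0],
    [[41,6,8],[0,0,0],0],
    [[47,7,8],[0,0,0],0],
    [[53,7,8],[0,0,0],0],
    [[53,7,8],[0,0,0],0],
  ],
)

```text
time: 14.55
tcp_pos: [0.5042, 0.1146, -0.0116]
tool_rot: [[0.991, 0.137, 0.001], [0.137, -0.991, 0.0], [0.001, -0.0, -1.0]]
wrist_force: [0.5, -0.2, -0.2]
opening: 0.0002
finger_force: 0.0
```

```bash
python3 mod.py w7.png
```

```text
14.55 tcp [ 0.5042  0.1146 -0.0116] XY [0.515 0.047] [ 0.5 -0.2 -0.2]
[410 182] [0.5693 0.0183]
[274 187] [0.5673 0.0654]
[280 289] [0.5285 0.0645]
[409 285] [0.5304 0.016 ]
```

View pics/w7.png

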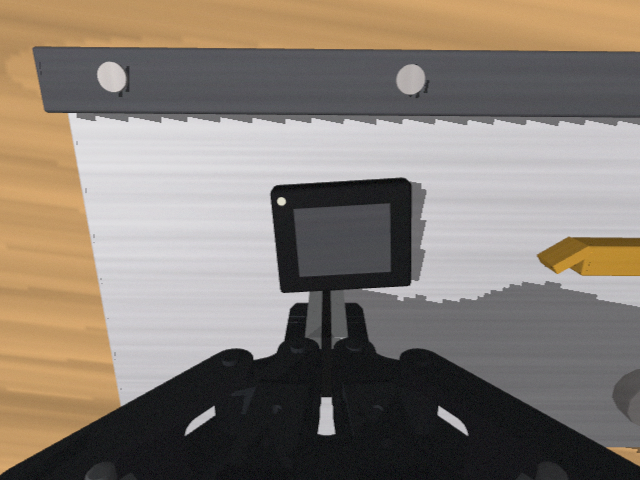

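The module now lies almost parallel to the rail, with its face at row 183 and the rail at row 115. The fingertips are behind it at (327,290). I'll finish the push.

Request:
step_arm(
  steps=[
    [[6,1,0],[0,0,0],0],
    [[12,2,0],[0,0,0],0],
    [[17,2,0],[0,0,0],0],
    [[20,3,0],[0,0,0],0],
    [[22,3,0],[0,0,0],0],
    [[22,3,0],[0,0,0],0],
  ],
)

```text
time: 15.4
tcp_pos: [0.5257, 0.1177, -0.0116]
tool_rot: [[0.991, 0.137, 0.0], [0.137, -0.991, 0.0], [0.0, -0.0, -1.0]]
wrist_force: [0.1, -0.4, -0.6]
opening: -0.0003
finger_force: 0.0
```

Request:
step_arm(
  steps=[
    [[2,0,0],[0,0,0],0],
    [[4,0.5,0],[0,0,0],0],
    [[4,0.5,0],[0,0,0],0],
  ],
)

```text
time: 15.78
tcp_pos: [0.5287, 0.1177, -0.0117]
tool_rot: [[0.991, 0.137, -0.001], [0.137, -0.991, -0.001], [-0.002, 0.001, -1.0]]
wrist_force: [-2.2, -0.5, 1.7]
opening: 0.0
finger_force: 1.2
```

Request:
step_arm(
  steps=[
    [[1,0,0],[0,0,0],0],
    [[2,0,0],[0,0,0],0],
    [[2,0,0],[0,0,0],0],
  ],
)

```text
time: 16.15
tcp_pos: [0.5289, 0.1175, -0.0118]
tool_rot: [[0.99, 0.138, -0.004], [0.138, -0.99, -0.002], [-0.004, 0.001, -1.0]]
wrist_force: [-6.1, -0.1, 4.8]
opening: 0.0004
finger_force: 3.4
```

```bash
python3 mod.py w8.png
```

```text
16.15 tcp [ 0.5289  0.1175 -0.0118] XY [0.5397 0.0466] [-6.1 -0.1  4.8]
[281 190] [0.5913 0.0627]
[283 291] [0.5527 0.0631]
[411 294] [0.5518 0.0147]
[419 192] [0.5909 0.0147]
```

View pics/w8.png

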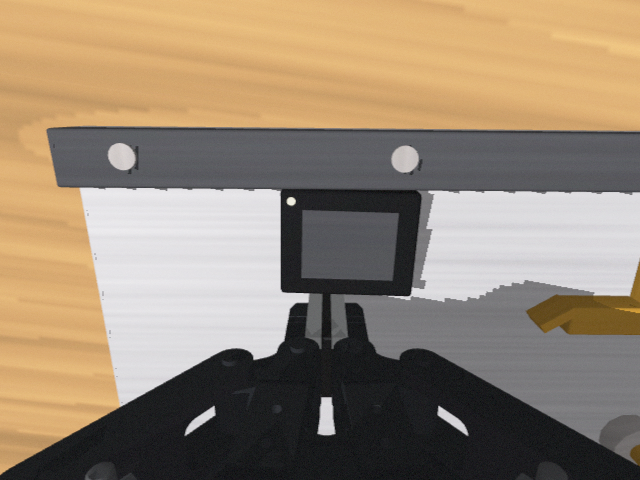

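The module's long side is flat against the rail (both edges at row 190). I'll back off, go round to its outer end, and approach for the push along the rail.

Request:
step_arm(
  steps=[
    [[-9,-1,0],[0,0,0],0],
    [[-18,-2,0],[0,0,0],0],
    [[-21,20,0],[0,0,0],0],
    [[-24,45,0],[0,0,0],0],
    [[-24,45,0],[0,0,0],0],
    [[0,48,0],[0,0,0],0],
    [[15,50,0],[0,0,0],0],
    [[22,51,0],[0,0,0],0],
    [[22,51,0],[0,0,0],0],
    [[22,51,0],[0,0,0],0],
  ],
)

```text
time: 17.5
tcp_pos: [0.5526, 0.1687, -0.0117]
tool_rot: [[0.99, 0.138, -0.001], [0.138, -0.99, -0.001], [-0.001, 0.001, -1.0]]
wrist_force: [-0.8, 0.3, -0.5]
opening: -0.0001
finger_force: 0.0
```

```bash
python3 mod.py w9.png
```

```text
17.5 tcp [ 0.5526  0.1687 -0.0117] XY [0.57   0.0942] [-0.8  0.3 -0.5]
[405 272] [0.5909 0.0651]
[400 351] [0.5569 0.0649]
[427 348] [0.5584 0.0542]
[453 362] [0.552  0.0433]
[523 361] [0.5526 0.0152]
[540 273] [0.5908 0.0149]
```

Request:
step_arm(
  steps=[
    [[1,-7,0],[0,0,0],0],
    [[2,-14,0],[0,0,0],0],
    [[3.5,-21,0],[0,0,0],0],
    [[4.5,-28,0],[0,0,0],0],
    [[5.5,-35,0],[0,0,0],0],
    [[6.5,-42,0],[0,0,0],0],
    [[8,-49,0],[0,0,0],0],
    [[9,-56,0],[0,0,0],0],
    [[10,-63,0],[0,0,0],0],
    [[11,-69,0],[0,0,0],0],
  ],
)

```text
time: 18.85
tcp_pos: [0.5642, 0.0998, -0.0116]
tool_rot: [[0.991, 0.137, -0.0], [0.137, -0.991, 0.0], [-0.0, -0.0, -1.0]]
wrist_force: [-2.5, 1.8, 2.2]
opening: 0.0001
finger_force: 1.4
```

```bash
python3 mod.py w10.png
```

```text
18.85 tcp [ 0.5642  0.0998 -0.0116] XY [0.5724 0.0243] [-2.5  1.8  2.2]
[357 277] [0.5911 0.013 ]
[356 301] [0.5812 0.0131]
[378 353] [0.5583 0.0037]
[399 359] [ 0.5556 -0.0049]
[420 347] [ 0.5612 -0.0128]
[459 366] [ 0.5524 -0.0292]
[478 364] [ 0.5534 -0.0368]
[488 277] [ 0.5914 -0.0359]
```

Request:
step_arm(
  steps=[
    [[1,-7,0],[0,0,0],0],
    [[2,-14,0],[0,0,0],0],
    [[3,-21,0],[0,0,0],0],
    [[4,-28,0],[0,0,0],0],
    [[4.5,-33,0],[0,0,0],0],
    [[5,-36,0],[0,0,0],0],
    [[5,-36,0],[0,0,0],0],
  ],
)

```text
time: 19.82
tcp_pos: [0.5696, 0.0636, -0.0116]
tool_rot: [[0.991, 0.137, 0.0], [0.137, -0.991, -0.001], [-0.0, 0.001, -1.0]]
wrist_force: [0.2, 0.8, 0.4]
opening: -0.0001
finger_force: 0.0
```

Request:
step_arm(
  steps=[
    [[0,-2,0],[0,0,0],0],
    [[0.5,-4,0],[0,0,0],0],
    [[0.5,-4,0],[0,0,0],0],
  ],
)

```text
time: 20.2
tcp_pos: [0.57, 0.0598, -0.0117]
tool_rot: [[0.991, 0.137, -0.0], [0.137, -0.991, -0.0], [-0.0, 0.0, -1.0]]
wrist_force: [0.6, -0.3, 0.3]
opening: 0.0002
finger_force: 0.0
```

```bash
python3 mod.py w11.png
```

```text
20.2 tcp [ 0.57    0.0598 -0.0117] XY [ 0.5729 -0.0161] [ 0.6 -0.3  0.3]
[358 279] [ 0.5907 -0.0278]
[357 301] [ 0.5816 -0.0277]
[378 353] [ 0.5587 -0.0368]
[398 359] [ 0.556  -0.0449]
[418 347] [ 0.5616 -0.0525]
[478 366] [ 0.5529 -0.0773]
[488 278] [ 0.5914 -0.0764]
```

No stop contact yet, so I'll push gently until the force rises.

Request:
step_arm(
  steps=[
    [[0,-1,0],[0,0,0],0],
    [[0.5,-2,0],[0,0,0],0],
    [[0.5,-3,0],[0,0,0],0],
    [[0.5,-3,0],[0,0,0],0],
  ],
)

```text
time: 20.8
tcp_pos: [0.57, 0.0592, -0.0116]
tool_rot: [[0.99, 0.139, -0.0], [0.139, -0.99, 0.003], [0.0, -0.003, -1.0]]
wrist_force: [-1.7, 4.6, 1.3]
opening: 0.0001
finger_force: 2.3
```

Request:
step_arm(
  steps=[
    [[0,-1,0],[0,0,0],0],
    [[0,-2,0],[0,0,0],0],
    [[0,-2,0],[0,0,0],0],
  ],
)

```text
time: 21.18
tcp_pos: [0.57, 0.0592, -0.0115]
tool_rot: [[0.99, 0.14, 0.0], [0.14, -0.99, 0.005], [0.001, -0.005, -1.0]]
wrist_force: [-1.5, 6.9, 0.0]
opening: 0.0
finger_force: 3.5
```

It's blocked by the stop: the force rises and the tip no longer advances. I'll back away, lift and take a final look.

Request:
step_arm(
  steps=[
    [[-1,5,0],[0,0,0],0],
    [[-3,18,0],[0,0,0],0],
    [[-5,35,0],[0,0,0],0],
    [[-5,35,30],[0,0,0],0],
    [[-30,35,80],[0,0,0],0],
    [[-60,35,120],[0,0,0],0],
    [[-60,35,120],[0,0,0],0],
    [[-60,35,120],[0,0,0],0],
  ],
)

```text
time: 22.18
tcp_pos: [0.511, 0.0906, 0.1083]
tool_rot: [[0.99, 0.138, 0.001], [0.138, -0.99, -0.0], [0.001, 0.0, -1.0]]
wrist_force: [-0.6, 0.2, -0.3]
opening: 0.0003
finger_force: 0.0
```

```bash
python3 mod.py w12.png; python3 -c "
import cv2; im=cv2.imread('pics/w12.png'); cv2.imwrite('pics/w12b.png',cv2.resize(im[40:260,200:560],None,fx=2.2,fy=2.2,interpolation=2))"
```

```text
22.175 tcp [0.511  0.0906 0.1083] XY [0.5185 0.0222] [-0.6  0.2 -0.3]
[406 123] [ 0.5898 -0.0271]
[403 182] [ 0.5527 -0.0277]
[479 183] [ 0.5524 -0.0774]
[485 123] [ 0.5901 -0.0766]
```

View pics/w12b.png

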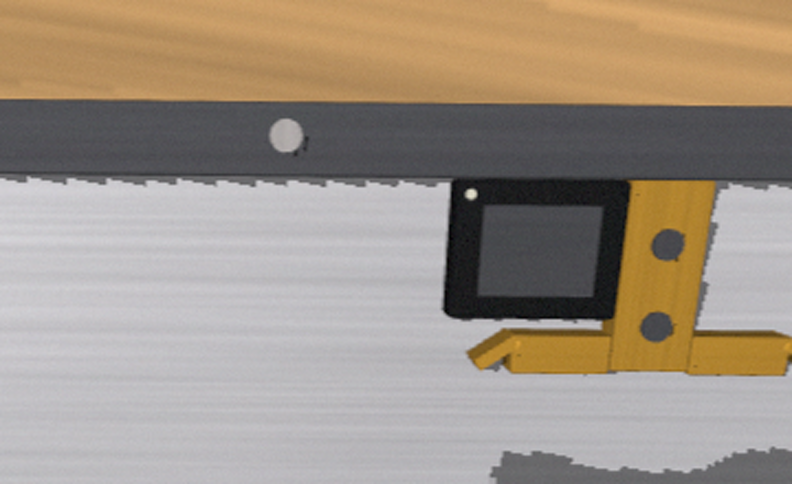

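The module sits in the left pocket, flush with the rail (row 180) and touching the stem (column 625). The hand is clear.

```bash
python3 -c "
from workcell import arm; print(arm.job_done())"
```

```text
the job is handed in; nothing more can be done
None
```

The black module is fully home in the left (+y) pocket, flat against the rail and touching the stop. It was pushed to the rail first and then along it; the hand is clear and the job was handed in at about 22 s.

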